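Pack up the stain vials and press every cap home

ROBOT

A 6-joint arm with a two-finger parallel gripper is mounted at the origin on the work surface. World frame = base frame: x ahead of the robot, y to its left, z up, the work surface at z = 0. Lengths are in mm, angles in degrees, forces in N, time in s.
With the tool pointing down it reaches from about 350 to 850 mm from the base axis. Payload 8.1 kg.
Tool frame: the origin (TCP) lies at the very end of the fingers, on their centre line; the grasp point (between the pads) lies 19 mm behind it; z points along the fingers, y is the line along which they close (so a half turn about z gives the same grasp; the last joint's range is limited). The gripper opens to 85 mm and grips with 20 to 120 N. Pads are 22 mm wide; open, the fingers measure 114 mm over their backs; the gripper's body (76 mm by 85 mm) begins 54 mm behind the grasp point. The pads swing forward as they close: fully open they stand 13 mm farther back than shut.
Start: joints at [67.242, 7.471, 85.268, -0, 87.261, -4.893], TCP at [184.042, 571.081, 231.292] pointing down, gripper open.
Joint ranges: [-169.43, 169.43], [-51.17, 129.36], [1.28, 143.12], [-76.62, 256.62], [0, 156.53], [-152.29, 152.29]. Speed limits (degrees/s): [136.94, 136.94, 159.86, 180, 180, 180].

INTERFACE

Orientations are given as [roll, pitch, yaw] about the fixed x, y, z axes, in that order (R = Rz(yaw) Ry(pitch) Rx(roll)).
In Python, from bench import sense, eyes, job, models gives the robot as it stands. The module is installed in compiled form; this text tells all that it offers.
- The arm moves only by the tool apply_moves, never from a script. Its argument "rows" is a list of rows, each a list of 6 numbers: the shift along the tool's x, y, z in mm, then the turn, a rotation vector about the tool's x, y, z in rad. In form: [[dx, dy, dz, rx, ry, rz], ...]. A call has exactly 5 rows; each row shifts and turns the commanded pose from where the row before left it, along the tool's axes as they then stand; what a row does not reach is not made up. A row lasts 1/8 s, in which the tool goes at most 62.5 mm and 10.7 degrees, less where a joint would pass 70% of its speed; a pose out of reach is approached as far as the arm can. A call is refused whole if a number of a shift passes 62.5 or a number of a turn 0.188, either way. A call with a gripper value outside its range is refused whole. "fingers" is the finger opening in mm, from 0 to 85.4, set as the call begins (left out, the last holds). The fingers move at their own pace and stop on an object; "grip_force" is the grip in N (left out, the last holds). Time passes only in rows, so rows that do not move let the fingers close, or fill a call up. It gives the time, the measured TCP pose, the force, the opening and the grip force at its end, in the units of the state.
- sense(): the state, without advancing time (a new reading comes with each control period).
- eyes.snapshot(name): name is "scene" or "top" or "wrist"; returns (picture, depth): 384x512x3 uint8, red, green, blue; 384x512 float32, mm along the optical axis (not along the pixel's ray), 0 where there is no reading.
- eyes.get_calibration(name): a dict with "intrinsics" (3x3 intrinsics, pixels), "D" ([k1, k2, p1, p2, k3] as OpenCV has them; the pictures are not rectified), "R" (3x3) and "t" (3): a world point X has camera coordinates R X + t; the wrist camera has in their place "mount" (4x4, takes a point from camera to tool coordinates, whose origin is the TCP and whose axes are the flange's). Camera axes: x right, y down, z forward; pixel columns grow to the right and rows downward; lengths in mm; the calibration is good to about 2 mm. A picture is of the moment at which its call begins: read the wrist's pose just before it. get_calibration takes no time and is no camera call.
- job.hand_in(): hands the job in; it is judged then, once.
Trained networks look in the newest picture that a camera, given by its name, has taken for a name from the list of things; names that differ only in an ending like _2 or _b are one class to them, and where a whole thing is asked for, a point or a joint stands for the part that bears it (a point fixed in the world has none). Each returns a list of dicts, best first, with "confidence" (0 to 1); they miss things now and then, are a little off and sometimes report something else, mostly with a low value. They report only what shows in the picture. A call takes as long as a camera call.
- models.boxes_of(name, camera): "xyz" ([x, y, z] in mm, in world coordinates, good to about 4 mm: the middle of the surface that is visible of it).
- models.cut_out(name, camera): "pixels" (384x512 bool, what is visible of it).
- models.place_of(name, camera): "xyz" ([x, y, z] in mm, in world coordinates, good to about 4 mm: a listed point, or the origin of a listed thing).
The state is a dict: "time": time; "joint_pos": joint angles; "qd": joint speeds; "joint_efforts": joint torques, N m; "tool_pos": TCP position; "tcp_rot": TCP orientation; "ft_force": force on the tool from outside, world axes, zero at the start; "wrist_torque": the same for the moment, N m; "finger_gap": finger opening in mm; "grip_force": force on a finger pad.
Only numpy, scipy, OpenCV 4.12 (cv2) and the standard library are available. Lean on these libraries where they do the work, as an engineer would, in place of code of your own. Each camera call takes 0.05 s, during which the arm holds its last target. There are 200 camera calls.

TASK

Pack up the wood-stain box: stand the glass vial that was left out upright in the empty hole of the open plywood box, right down on the bench, and press all four vials' caps fully home, all while the lid is still up; do not drop or tip any vial. Then push the lid shut and press it down flush on the box. Leave the other things on the bench where they are.

Things in the scene. Friction and masses are not known exactly. Their poses are not given: they have to be found in the camera images.
- vial_a: amber glass vial, one of four alike: three in the box, one left out (which one, and which hole is empty, varies). 28 mm diameter up to 50 mm, then a neck 18 mm wide to 66 mm. Origin at the centre of its underside, z up along its axis. Black cap 26 mm wide, 19 mm tall, its flat top 76 mm above the origin when home, plus the cap joint's value. 72 g with cap
- vial_b: amber glass vial, one of four alike: three in the box, one left out (which one, and which hole is empty, varies). 28 mm diameter up to 50 mm, then a neck 18 mm wide to 66 mm. Origin at the centre of its underside, z up along its axis. Black cap 26 mm wide, 19 mm tall, its flat top 76 mm above the origin when home, plus the cap joint's value. 72 g with cap
- vial_c: amber glass vial, one of four alike: three in the box, one left out (which one, and which hole is empty, varies). 28 mm diameter up to 50 mm, then a neck 18 mm wide to 66 mm. Origin at the centre of its underside, z up along its axis. Black cap 26 mm wide, 19 mm tall, its flat top 76 mm above the origin when home, plus the cap joint's value. 72 g with cap
- vial_d: amber glass vial, one of four alike: three in the box, one left out (which one, and which hole is empty, varies). 28 mm diameter up to 50 mm, then a neck 18 mm wide to 66 mm. Origin at the centre of its underside, z up along its axis. Black cap 26 mm wide, 19 mm tall, its flat top 76 mm above the origin when home, plus the cap joint's value. 72 g with cap
- cap_a (a joint): how far this vial's cap stands up from fully home, in m: 0 is home, 0.010 the most. It is stiff (about 7 N) and stays where it is left; one of the four is home already, the others stand 6 to 10 mm proud
- cap_b (a joint): how far this vial's cap stands up from fully home, in m: 0 is home, 0.010 the most. It is stiff (about 7 N) and stays where it is left; one of the four is home already, the others stand 6 to 10 mm proud
- cap_c (a joint): how far this vial's cap stands up from fully home, in m: 0 is home, 0.010 the most. It is stiff (about 7 N) and stays where it is left; one of the four is home already, the others stand 6 to 10 mm proud
- cap_d (a joint): how far this vial's cap stands up from fully home, in m: 0 is home, 0.010 the most. It is stiff (about 7 N) and stays where it is left; one of the four is home already, the others stand 6 to 10 mm proud
- box: open plywood stain box fixed to the bench, 126 mm (its x) by 216 mm (its y) outside, 80 mm high, walls 8 mm. Origin at the centre of its underside, on the bench. Inside lies a board whose top is 25 mm above the bench, with a row of four holes along the box's y; vials stand through them on the bench. The lid is hinged on the top of its +x wall
- hole0 (a point): centre of the mouth of hole 0 of 4 in the box's board, 25 mm above the bench, at y = -69 mm in the box's frame; 30 mm in diameter, through, so that the vial's underside comes to rest on the bench (z = 0)
- hole1 (a point): centre of the mouth of hole 1 of 4 in the box's board, 25 mm above the bench, at y = -23 mm in the box's frame; 30 mm in diameter, through, so that the vial's underside comes to rest on the bench (z = 0)
- hole2 (a point): centre of the mouth of hole 2 of 4 in the box's board, 25 mm above the bench, at y = 23 mm in the box's frame; 30 mm in diameter, through, so that the vial's underside comes to rest on the bench (z = 0)
- hole3 (a point): centre of the mouth of hole 3 of 4 in the box's board, 25 mm above the bench, at y = 69 mm in the box's frame; 30 mm in diameter, through, so that the vial's underside comes to rest on the bench (z = 0)
- lid (a joint): angle of the plywood lid in rad: 0 is shut flat on the rim, 1.57 upright; starts at 1.65 to 1.9. Its stiff hinge (about 0.45 N m) holds it where it is left; it is pushed shut from its outer face
- lid_hinge (a point): middle of the lid's hinge axis, 80 mm above the bench, in line with the outer face of the box's +x wall; its frame turns with the lid, the hinge axis is its y, the lid reaches 126 mm along its -x, is 216 mm wide and 10 mm thick, its outer face at z = +10 mm
- lid_edge (a point): middle of the lid's free edge, on its outer face
- glue_pot: white ceramic glue pot, bystander, 70 mm in diameter, 82 mm tall; stands about 70 mm from the vial left out. Origin under its centre
- wax_tin: flat metal wax tin, bystander, 69 mm in diameter, 42 mm tall; stands about 70 mm from the vial left out, on the other side. Origin under its centre
- mallet: wooden mallet lying on its head, bystander: head 64 mm in diameter, 110 mm along its y; handle reaches 200 mm along its -x, 44 mm high. Origin under the head's centre
- gouge: carving gouge lying along its x, bystander: handle 120 mm to -x, blade 110 mm to +x, 28 mm high. Origin on the bench under the ferrule
- offcut: stepped block of wood, bystander, 120 x 50 x 65 mm. Origin under its centre
- tea_can: brass tea can, bystander, 70 mm in diameter, 108 mm tall. Origin under its centre

How it is judged (in metres and radians):
On the way:
1. all four vials stand right down in the holes, upright, every cap is pressed home, and the lid is still up (more than 0.9 rad open) ((horizontal distance between vial_a and hole0 below 0.004 m or horizontal distance between vial_a and hole1 below 0.004 m or horizontal distance between vial_a and hole2 below 0.004 m or horizontal distance between vial_a and hole3 below 0.004 m) and height (world z) of each of vial_a, vial_b, vial_c, vial_d below 0.005 m and angle between each of vial_a, vial_b, vial_c, vial_d's own z axis and vertical below 0.08 rad and value of joint each of cap_a, cap_b, cap_c, cap_d below 0.002 m and (horizontal distance between vial_b and hole0 below 0.004 m or horizontal distance between vial_b and hole1 below 0.004 m or horizontal distance between vial_b and hole2 below 0.004 m or horizontal distance between vial_b and hole3 below 0.004 m) and (horizontal distance between vial_c and hole0 below 0.004 m or horizontal distance between vial_c and hole1 below 0.004 m or horizontal distance between vial_c and hole2 below 0.004 m or horizontal distance between vial_c and hole3 below 0.004 m) and (horizontal distance between vial_d and hole0 below 0.004 m or horizontal distance between vial_d and hole1 below 0.004 m or horizontal distance between vial_d and hole2 below 0.004 m or horizontal distance between vial_d and hole3 below 0.004 m) and value of joint lid above 0.9 rad), for 0.2 s.
At the end, for the whole second after the job is handed in: The lid is shut flush (within 0.03 rad) and at rest; each of the four vials stands at rest in a hole of the box (axis within 4 mm of a hole's centre, underside within 5 mm of the bench, within 0.08 rad of upright), each cap within 2 mm of fully home ((horizontal distance between vial_a and hole0 below 0.004 m or horizontal distance between vial_a and hole1 below 0.004 m or horizontal distance between vial_a and hole2 below 0.004 m or horizontal distance between vial_a and hole3 below 0.004 m) and height (world z) of each of vial_a, vial_b, vial_c, vial_d below 0.005 m and angle between each of vial_a, vial_b, vial_c, vial_d's own z axis and vertical below 0.08 rad and value of joint each of cap_a, cap_b, cap_c, cap_d below 0.002 m and (horizontal distance between vial_b and hole0 below 0.004 m or horizontal distance between vial_b and hole1 below 0.004 m or horizontal distance between vial_b and hole2 below 0.004 m or horizontal distance between vial_b and hole3 below 0.004 m) and (horizontal distance between vial_c and hole0 below 0.004 m or horizontal distance between vial_c and hole1 below 0.004 m or horizontal distance between vial_c and hole2 below 0.004 m or horizontal distance between vial_c and hole3 below 0.004 m) and (horizontal distance between vial_d and hole0 below 0.004 m or horizontal distance between vial_d and hole1 below 0.004 m or horizontal distance between vial_d and hole2 below 0.004 m or horizontal distance between vial_d and hole3 below 0.004 m) and value of joint lid below 0.03 rad and velocity of joint lid below 0.05 rad/s and linear speed of each of vial_a, vial_b, vial_c, vial_d below 0.02 m/s); the robot touches nothing.
It fails at once if a vial is tipped over (leans more than 45 degrees) (angle between any of vial_a, vial_b, vial_c, vial_d's own z axis and vertical above 0.785 rad).
It fails at once if a vial is dropped or knocked: it moves faster than 0.6 m/s with no finger on it ((linear speed of vial_a above 0.6 m/s and contact force between vial_a and the fingers below 0.05 N) or (linear speed of vial_b above 0.6 m/s and contact force between vial_b and the fingers below 0.05 N) or (linear speed of vial_c above 0.6 m/s and contact force between vial_c and the fingers below 0.05 N) or (linear speed of vial_d above 0.6 m/s and contact force between vial_d and the fingers below 0.05 N)).
It fails at once if a bystander (white glue pot, wax tin, mallet, gouge, wood offcut, brass tea can) is moved more than 30 mm (distance of any of glue_pot, wax_tin, mallet, gouge, offcut, tea_can from where it was at the start of the episode above 0.03 m).
It also fails if it takes over 61 s, if anything falls off the work surface, if the arm or the gripper's body presses on something with over 40 N, if the wrist force passes 120 N, or if a joint passes its speed limit or range.

## Working session

There is one attempt and no reset: what is moved stays moved. The work goes in short steps, Python scripts to look and compute and a tool call to move; the robot and the scene stay as the last step left them, time stands still between calls to the robot, and variables do not carry over. Pictures are saved under pics/ and viewed, at most 10 in all, crops included, and the job is handed in when it is done.

Besides the shell and the picture viewer there is one more tool, called after ">>>" as name(argument=value, ...) on one line, values as JSON. apply_moves: Moves the arm, as the interface text tells. Its arguments: {"type":"object","properties":{"rows":{"type":"array"},"fingers":{"type":"number"},"grip_force":{"type":"number"}},"required":["rows"]}

```bash
mkdir -p pics; cat > h.py <<'E'
import numpy as np, cv2
from bench import sense, eyes, job, models
from scipy.spatial.transform import Rotation as Ro
def cam(name, s=None):
    c=eyes.get_calibration(name); K=np.array(c["intrinsics"]); D=np.array(c["D"])
    if "R" in c: return K,D,np.array(c["R"]),np.array(c["t"]).ravel()
    M=np.array(c["mount"]); s=s or sense()
    Rt=Ro.from_euler('xyz',s["tcp_rot"],degrees=True).as_matrix(); 
    Rc=Rt@M[:3,:3]; p=Rt@M[:3,3]+np.array(s["tool_pos"])
    return K,D,Rc.T,-Rc.T@p
def snap(name):
    s=sense(); im,d=eyes.snapshot(name); return im,d,cam(name,s)
def cloud(d,C):
    K,D,R,t=C; h,w=d.shape; u,v=np.meshgrid(np.arange(w),np.arange(h))
    n=cv2.undistortPoints(np.stack([u,v],-1).reshape(-1,1,2).astype(float),K,D).reshape(h,w,2)
    P=np.dstack([n*d[...,None],d]); return (P-t)@R
def save(im,f): cv2.imwrite(f,im[...,::-1])
E
python3 - <<'E'
from h import *
print(sense())
for n in ("scene","top"):
    im,d,C=snap(n); save(im,f"pics/{n}0.png"); np.savez(f"{n}0.npz",im=im,d=d)
    for k in ["vial_a","box","hole0","hole3","lid_hinge","lid_edge","glue_pot","wax_tin","mallet","gouge","offcut","tea_can"]:
        print(n,k,[(np.round(r["xyz"]).tolist(),round(r["confidence"],2)) for r in models.place_of(k,n)][:6])
E
```

```text
{'time': 0.0, 'joint_pos': array([ 6.72416697e+01,  7.51674007e+00,  8.53296258e+01,  6.28122017e-04,
        8.72604730e+01, -4.89174405e+00]), 'qd': array([ 0.09039121, -0.0004076 , -0.13124656, -0.03229587, -0.01590421,
        0.00773559]), 'joint_efforts': array([-3.15662321e-03, -5.69404614e+01, -5.00545478e+01, -5.64530455e-04,
        1.46719714e-02,  1.06127305e-05]), 'tool_pos': array([183.83043092, 570.57022262, 230.22408706]), 'tcp_rot': array([-1.79893604e+02, -9.73557225e-03,  1.62133374e+02]), 'ft_force': array([-0.0230241 ,  0.1074534 , -0.94290992]), 'wrist_torque': array([-0.00165556,  0.01121065, -0.00039818]), 'grip_force': 0.0, 'finger_gap': 85.21453240602021}
scene vial_a [([606.0, 125.0, -1.0], 0.62), ([603.0, 171.0, -3.0], 0.52), ([599.0, 221.0, 0.0], 0.45), ([480.0, -297.0, 1.0], 0.44), ([760.0, -185.0, -1.0], 0.21)]
scene box [([609.0, 150.0, -4.0], 0.95)]
scene hole0 [([607.0, 81.0, 24.0], 0.9), ([602.0, 218.0, 25.0], 0.81), ([602.0, 127.0, 25.0], 0.74), ([604.0, 174.0, 27.0], 0.55)]
scene hole3 [([607.0, 81.0, 24.0], 0.9), ([602.0, 218.0, 25.0], 0.81), ([6
[... 845 characters left out ...]
.0, 25.0], 0.59), ([603.0, 130.0, 1.0], 0.35)]
top hole3 [([608.0, 84.0, 25.0], 0.93), ([607.0, 175.0, 24.0], 0.84), ([606.0, 125.0, 27.0], 0.7), ([605.0, 220.0, 25.0], 0.59), ([603.0, 130.0, 1.0], 0.35)]
top lid_hinge [([544.0, 147.0, 82.0], 0.65), ([549.0, -327.0, -2.0], 0.54)]
top lid_edge [([502.0, 149.0, 196.0], 0.69), ([679.0, 404.0, -0.0], 0.19)]
top glue_pot [([415.0, -275.0, -4.0], 0.58)]
top wax_tin [([546.0, -326.0, -4.0], 0.66), ([432.0, -34.0, -3.0], 0.37), ([603.0, 130.0, -2.0], 0.33)]
top mallet [([758.0, -184.0, -2.0], 0.96)]
top gouge [([430.0, -32.0, -2.0], 0.84), ([605.0, 85.0, 24.0], 0.62)]
top offcut [([453.0, 432.0, 4.0], 0.75)]
top tea_can [([678.0, 405.0, 1.0], 0.93)]
```

View pictures.

View pics/scene0.png

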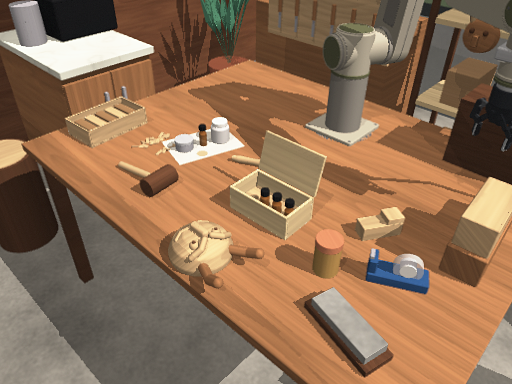

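View pics/top0.png

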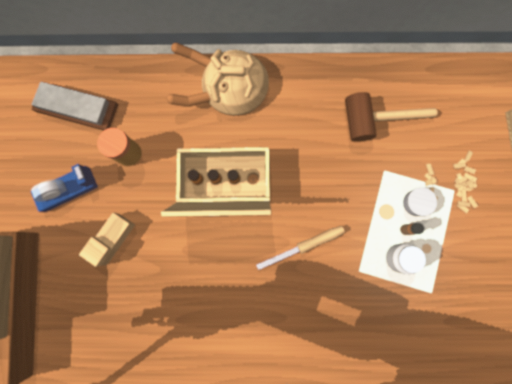

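```bash
python3 - <<'E'
from h import *
for n in ("top","scene"):
    z=np.load(n+"0.npz"); C=cam(n); P=cloud(z["d"],C).reshape(-1,3); ok=(z["d"].ravel()>0)
    P=P[ok]
    def sel(x0,x1,y0,y1,z0,z1):
        m=(P[:,0]>x0)&(P[:,0]<x1)&(P[:,1]>y0)&(P[:,1]<y1)&(P[:,2]>z0)&(P[:,2]<z1); return P[m]
    # caps
    for c in [(606,127),(605,173),(602,220),(481,-296)]:
        q=sel(c[0]-18,c[0]+18,c[1]-18,c[1]+18,70,92)
        if len(q): 
            zt=np.median(q[:,2]); q2=q[abs(q[:,2]-zt)<3]; print(n,c,len(q),zt.round(1),q2.mean(0).round(1),q2.min(0).round(1),q2.max(0).round(1))
    # rim: z ~80
    q=sel(530,690,20,270,77,83)
    q=np.array([p for p in q if min(np.hypot(p[0]-a,p[1]-b) for a,b in [(606,127),(605,173),(602,220)])>25])
    r=cv2.minAreaRect(q[:,:2].astype(np.float32)); print("rim",r)
    q=sel(470,560,20,270,95,215); print("lid",len(q),q.min(0).round(),q.max(0).round())
    A=np.c_[q,np.ones(len(q))]; c0=q.mean(0); U,S,V=np.linalg.svd(q-c0,full_matrices=False); print(c0.round(1),V[2].round(3),S)
E
```

```text
top (606, 127) 96 75.0 [605.  127.9  75. ] [592.3 115.1  72. ] [616.2 141.   77.8]
top (605, 173) 107 81.5 [604.  173.7  81.8] [591.1 161.1  78.6] [617.4 186.9  84.5]
top (602, 220) 112 83.4 [603.3 219.7  83.4] [590.7 207.3  80.7] [617.  233.2  86.2]
top (481, -296) 125 80.7 [ 481.  -292.2   81. ] [ 468.1 -304.4   78.3] [ 492.7 -278.9   83.7]
rim ((604.5276489257812, 151.06121826171875), (127.00981140136719, 216.15586853027344), 0.9876482486724854)
lid 1407 [499.  42.  95.] [538. 257. 204.]
[515.7 149.6 170.6] [-0.952 -0.017 -0.306] [2315.10665965 1321.13296637   98.1005435 ]
scene (606, 127) 52 75.8 [605.6 130.9  76.1] [592.8 116.2  73.3] [617.4 144.2  78.7]
scene (605, 173) 68 81.6 [606.3 177.1  82.1] [592.1 161.8  78.9] [618.7 189.9  84.5]
scene (602, 220) 81 82.9 [605.3 223.2  83.5] [592.3 207.4  79.9] [615.9 235.6  85.8]
scene (481, -296) 37 80.7 [ 481.7 -290.2   81.1] [ 468.5 -306.1   77.8] [ 493.8 -278.7   83.5]
rim ((603.0859375, 152.43588256835938), (135.3365936279297, 220.1488037109375), 0.9901794195175171)
lid 2354 [498.  42.  95.] [541. 261. 204.]
[521.4 158.5 151.3] [0.964 0.016 0.264] [3059.87610301 1595.13458525  107.88065796]
```

The scene picture shows the loose vial at (203,135), between the wax tin (184,143) and the glue pot (219,130). In the box, top view, the hole at (252,177) is empty. The lid leans toward the robot. Now I'll move toward the vial.

>>> apply_moves(rows=[[-27.5,-36.5,0,0,0,0],[-27.5,-36.5,0,0,0,0],[-27.5,-36.5,0,0,0,0],[-27.5,-36.5,0,0,0,0],[-27.5,-36.5,0,0,0,0]], fingers=85)

```text
time: 1.92
tool_pos: [259.2, 353.9, 231.4]
tcp_rot: [180.0, 0.0, 162.2]
ft_force: [0.6, -1.0, 0.3]
finger_gap: 85.1
grip_force: 0.0
```

>>> apply_moves(rows=[[-27.5,-36.5,0,0,0,0],[-27.5,-36.5,0,0,0,0],[-27.5,-36.5,0,0,0,0],[-27.5,-36.5,0,0,0,0],[-27.5,-36.5,0,0,0,0]])

```text
time: 2.55
tool_pos: [334.2, 138.0, 231.6]
tcp_rot: [180.0, 0.1, 162.1]
ft_force: [0.5, 0.2, 0.1]
finger_gap: 84.7
grip_force: 0.0
```

>>> apply_moves(rows=[[-27.5,-36.5,0,0,0,0],[-27.5,-36.5,0,0,0,0],[-27.5,-36.5,0,0,0,0],[-27.5,-36.5,0,0,0,0],[-27.5,-36.5,0,0,0,0]])

```text
time: 3.18
tool_pos: [409.1, -78.2, 231.6]
tcp_rot: [180.0, 0.1, 162.1]
ft_force: [-0.4, 0.6, -0.1]
finger_gap: 84.4
grip_force: 0.0
```

>>> apply_moves(rows=[[-27.5,-36.5,0,0,0,0.026],[-27.5,-36.5,0,0,0,0.026],[-27.5,-36.5,0,0,0,0],[-27.5,-36.5,0,0,0,0],[-27.5,-36.5,0,0,0,0]])

```text
time: 3.8
tool_pos: [476.0, -296.6, 231.4]
tcp_rot: [180.0, 0.0, 159.1]
ft_force: [0.6, 0.4, 0.7]
finger_gap: 84.7
grip_force: 0.0
```

```bash
cat >> h.py <<'E'
def go(target):  # tool-frame shift to a world target
    s=sense(); R=Ro.from_euler('xyz',s["tcp_rot"],degrees=True).as_matrix()
    print("t",round(s["time"],2),"tcp",np.round(s["tool_pos"],1),np.round(s["tcp_rot"],2),"tool shift",np.round(R.T@(np.array(target,float)-s["tool_pos"]),1),"F",np.round(s["ft_force"],1),"gap",round(s["finger_gap"],1))
E
python3 - <<'E'
from h import *
im,d,C=snap("wrist"); save(im,"pics/w1.png")
P=cloud(d,C); m=(P[...,2]>74)&(P[...,2]<95)&(abs(P[...,0]-481)<25)&(abs(P[...,1]+292)<25)&(d>0)
q=P[m]; print(len(q)); 
if len(q): print(np.median(q[:,2]),q.mean(0),q.min(0),q.max(0))
go([481,-292,130])
E
```

```text
688
82.2797428212648 [ 480.85645004 -295.62305292   81.94924402] [ 468.55276141 -309.23628244   74.11158346] [ 495.23264928 -282.53768835   84.64259511]
t 3.85 tcp [ 476.2 -301.1  230.5] [-1.7986e+02  5.0000e-02  1.5903e+02] tool shift [ -1.2  10.5 100.5] F [-4.8 -0.   0.2] gap 85.0
```

View pics/w1.png

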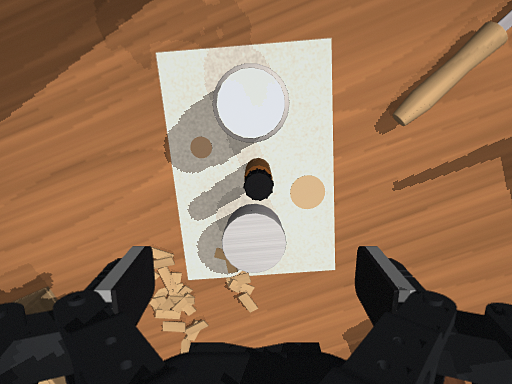

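Wrist picture: the cap is at (258,185), clear of the pot (252,102) and the tin (254,238), and the fingers straddle left and right. I'll descend.

>>> apply_moves(rows=[[-1,4,40,0,0,0],[-1,4,35,0,0,0],[0,0,35,0,0,0],[0,0,20,0,0,0],[0,0,0,0,0,0]])

```text
time: 4.47
tool_pos: [479.4, -287.5, 99.8]
tcp_rot: [180.0, -0.2, 159.2]
ft_force: [0.9, 0.3, -0.1]
finger_gap: 84.9
grip_force: 0.0
```

```bash
python3 - <<'E'
from h import *
im,d,C=snap("wrist"); save(im,"pics/w2.png")
P=cloud(d,C); m=(P[...,2]>74)&(P[...,2]<95)&(abs(P[...,0]-481)<25)&(abs(P[...,1]+292)<25)&(d>0)
q=P[m]; print(len(q)); 
if len(q): print(np.median(q[:,2]),q.mean(0),q.min(0),q.max(0))
go([481,-294,30])
E
```

```text
2045
82.27462495484846 [ 480.29385457 -295.33921436   81.79671618] [ 468.17929801 -309.29599657   74.03020987] [ 494.78429813 -282.59330014   84.82340502]
t 4.53 tcp [ 480.4 -288.2  101.6] [ 1.8000e+02 -2.0000e-02  1.5915e+02] tool shift [-2.7 -5.2 71.6] F [ 0.4 -0.1  1.2] gap 85.1
```

>>> apply_moves(rows=[[-3,-6,20,0,0,0],[0,0,25,0,0,0],[0,0,20,0,0,0],[0,0,7,0,0,0],[0,0,0,0,0,0]])

```text
time: 5.15
tool_pos: [480.9, -294.8, 28.9]
tcp_rot: [180.0, -0.0, 159.2]
ft_force: [0.1, 0.2, 0.6]
finger_gap: 85.1
grip_force: 0.0
```

```bash
python3 - <<'E'
from h import *
go([481,-295,29])
E
```

```text
t 5.15 tcp [ 480.9 -294.8   28.9] [ 1.7999e+02 -4.0000e-02  1.5916e+02] tool shift [-0.2 -0.1 -0.1] F [0.1 0.2 0.6] gap 85.1
```

>>> apply_moves(rows=[[0,0,0,0,0,0],[0,0,0,0,0,0],[0,0,0,0,0,0],[0,0,0,0,0,0],[0,0,0,0,0,0]], fingers=15, grip_force=30)

```text
time: 5.78
tool_pos: [481.4, -295.1, 30.0]
tcp_rot: [-180.0, 0.1, 159.2]
ft_force: [-1.7, 1.5, 5.4]
finger_gap: 26.8
grip_force: 29.6
```

>>> apply_moves(rows=[[0,0,0,0,0,0],[0,0,0,0,0,0],[0,0,0,0,0,0],[0,0,0,0,0,0],[0,0,0,0,0,0]])

```text
time: 6.4
tool_pos: [481.4, -295.1, 30.0]
tcp_rot: [-180.0, 0.0, 159.2]
ft_force: [-0.2, 1.7, 5.5]
finger_gap: 26.8
grip_force: 29.6
```

```bash
python3 - <<'E'
from h import *
go([481,-295,29]); im,d,C=snap("wrist"); save(im,"pics/w3.png")
E
```

```text
t 6.4 tcp [ 481.4 -295.1   30. ] [-1.7999e+02  5.0000e-02  1.5916e+02] tool shift [ 0.4 -0.1  1. ] F [-0.2  1.7  5.5] gap 26.8
```

View pics/w3.png

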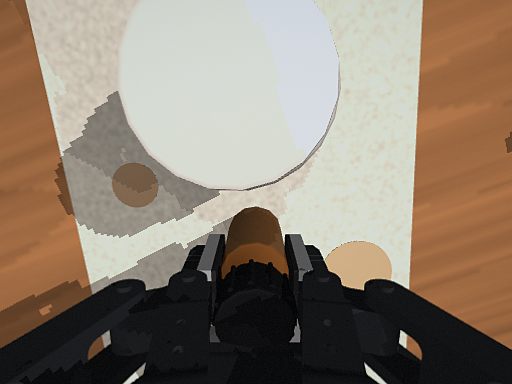

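The vial is held: in the picture the cap sits at (256,310) between the pads. I'll lift, turn and carry it over.

>>> apply_moves(rows=[[0,0,-10,0,0,0],[0,0,-25,0,0,0],[0,0,-35,0,0,0],[0,0,-35,0,0,0],[0,0,-15,0,0,0]])

```text
time: 7.08
tool_pos: [482.1, -295.7, 152.1]
tcp_rot: [-179.9, 0.2, 159.2]
ft_force: [0.7, -0.4, -0.7]
finger_gap: 27.0
grip_force: 29.6
```

>>> apply_moves(rows=[[0,0,0,0,0,0.119],[0,0,0,0,0,0.119],[0,0,0,0,0,0.119],[0,0,0,0,0,0.119],[0,0,0,0,0,0.119]])

```text
time: 7.7
tool_pos: [480.5, -294.5, 148.2]
tcp_rot: [-180.0, -0.1, 124.8]
ft_force: [-0.9, -0.1, -0.4]
finger_gap: 26.9
grip_force: 29.6
```

>>> apply_moves(rows=[[0,0,0,0,0,0.119],[0,0,0,0,0,0.119],[0,0,0,0,0,0.119],[0,0,0,0,0,0.119],[0,0,0,0,0,0.119]])

```text
time: 8.32
tool_pos: [480.5, -294.5, 148.2]
tcp_rot: [-179.9, -0.1, 90.7]
ft_force: [-0.2, 0.8, 0.3]
finger_gap: 26.9
grip_force: 29.6
```

>>> apply_moves(rows=[[20,10,0,0,0,0],[40,15,0,0,0,0],[40,15,0,0,0,0],[40,15,0,0,0,0],[40,15,0,0,0,0]])

```text
time: 8.95
tool_pos: [547.7, -112.3, 148.3]
tcp_rot: [-179.9, -0.0, 91.0]
ft_force: [0.5, 0.6, -0.5]
finger_gap: 26.9
grip_force: 29.6
```

>>> apply_moves(rows=[[40,15,0,0,0,0],[40,15,0,0,0,0],[40,15,0,0,0,0],[30,10,0,0,0,0],[20,3,0,0,0,0]])

```text
time: 9.57
tool_pos: [602.7, 58.7, 148.3]
tcp_rot: [-179.9, -0.0, 91.0]
ft_force: [1.2, -1.0, 0.1]
finger_gap: 27.1
grip_force: 29.6
```

```bash
python3 - <<'E'
from h import *
go([606,82,130]); 
for n in("wrist","top"):
    im,d,C=snap(n); save(im,f"pics/{n}4.png"); np.savez(f"{n}4.npz",im=im,d=d)
    P=cloud(d,C); K,D,R,t=C
    for k in ("vial_a","hole0"): print(n,k,[(np.round(r["xyz"],1).tolist(),round(r["confidence"],2)) for r in models.place_of(k,n)][:6])
    s=sense()["tool_pos"]
    m=(abs(P[...,0]-s[0])<16)&(abs(P[...,1]-s[1])<18)&(abs(P[...,2]-s[2]-51)<8)&(d>0)
    q=P[m]; print(len(q)); 
    if len(q): print(np.median(q[:,2]),q.mean(0),q.min(0),q.max(0))
E
```

```text
t 9.57 tcp [602.7  58.7 148.3] [-179.91   -0.     91.04] tool shift [23.3  3.7 18.3] F [ 1.2 -1.   0.1] gap 27.1
wrist vial_a [([606.3, 175.3, -0.1], 0.74), ([606.3, 127.6, 0.3], 0.69), ([600.4, 58.3, 115.3], 0.66)]
wrist hole0 [([604.5, 86.7, 23.0], 0.76), ([605.2, 178.9, -1.1], 0.18)]
5536
200.39593228913748 [602.90519178  61.73154284 199.43315402] [586.59404688  48.91512777 191.65133563] [618.56301304  71.88562304 207.43479865]
top vial_a [([603.2, 131.8, -2.0], 0.72), ([604.1, 221.8, 0.1], 0.43)]
top hole0 [([606.7, 174.9, 21.9], 0.91), ([605.5, 83.4, 27.9], 0.86), ([602.5, 218.0, 22.9], 0.85), ([606.1, 123.7, 26.2], 0.62)]
0
```

View pics/wrist4.png

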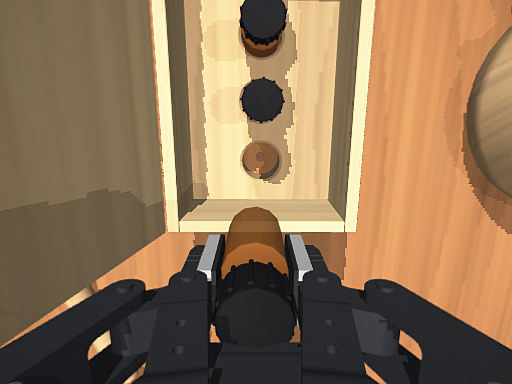

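The wrist picture shows the empty hole at (261,161), the neighbour cap at (264,100), and the held vial at (256,300). Now I'll measure the hole and the held vial with the same camera.

```bash
python3 - <<'E'
from h import *
z=np.load("wrist4.npz"); im,d=z["im"],z["d"]; C=cam("wrist"); P=cloud(d,C); K,D,R,t=C
def px(u,v,zz):
    n=cv2.undistortPoints(np.array([[[u,v]]],float),K,D).ravel(); ray=R.T@np.array([n[0],n[1],1]); o=-R.T@t
    return (o+ray*(zz-o[2])/ray[2]).round(1)
# hole: points deeper than 25 board
b=P[120:200,215:310]; dd=d[120:200,215:310]; m=(b[...,2]<18)&(dd>0)&(abs(b[...,1]-84)<25)
n,l,st,ce=cv2.connectedComponentsWithStats(m.astype(np.uint8)); 
for i in range(1,n):
    if st[i,4]>60: print("hole comp",st[i]+[215,120,0,0,0],ce[i]+[215,120],px(*(ce[i]+[215,120]),25), np.median(b[l==i],0).round(1))
m=(abs(P[...,2]-26)<3)&(abs(P[...,1]-120)<60)&(abs(P[...,0]-605)<60);print("board z",np.median(P[m][:,2]))
# neighbour cap
for y in(128,174):
    m=(abs(P[...,0]-605)<17)&(abs(P[...,1]-y)<17)&(P[...,2]>70)&(P[...,2]<90); q=P[m]; zt=np.percentile(q[:,2],80); q=q[abs(q[:,2]-zt)<1.5]
    if len(q): print("cap",y,len(q),zt.round(1),cv2.minEnclosingCircle(q[:,:2].astype(np.float32)),q.mean(0).round(1))
# walls inside along x at rim
m=(abs(P[...,2]-80)<2)&(abs(P[...,1]-110)<40); q=P[m]; q=q[(q[:,0]<560)|(q[:,0]>650)]; print("rim x",np.percentile(q[:,0][q[:,0]<600],[1,99]),np.percentile(q[:,0][q[:,0]>600],[1,99]))
# held cap top
m=(abs(P[...,2]-201)<1.5)&(abs(P[...,1]-60)<20)&(abs(P[...,0]-602)<14)&(im.max(-1)<70); q=P[m]
print("held",len(q),q.min(0),q.max(0)); 
# held body amber
hsv=cv2.cvtColor(im,cv2.COLOR_RGB2HSV); a=P[205:260,225:290]; h=hsv[205:260,225:290]; mm=(h[...,1]>120)&(abs(a[...,2]-140)<30)
q=a[mm]; print("amber",len(q),np.percentile(q,[1,99],axis=0).round(1))
E
```

```text
hole comp [ 243  142   36   36 1009] [260.37066402 159.52428147] [607.4  78.7  25. ] [607.8  75.1   1.3]
board z 26.10271933860338
cap 128 1269 78.1 ((606.7308959960938, 123.59386444091797), 12.817253112792969) [606.8 123.7  77.6]
cap 174 1346 84.6 ((606.0335693359375, 168.9420166015625), 12.642240524291992) [606.2 167.8  84.2]
rim x [543.43187763 552.47671493] [661.33029709 669.82140989]
held 3968 [588.00019147  46.39709806 199.50007447] [615.90120094  68.43719456 202.49791282]
amber 2056 [[590.1  58.3 121.8]
 [616.4  69.1 169.9]]
```

```bash
cat > meas.py <<'E'
from h import *
def run():
    im,d,C=snap("wrist"); P=cloud(d,C); K,D,R,t=C
    def px(u,v,zz):
        n=cv2.undistortPoints(np.array([[[u,v]]],float),K,D).ravel(); ray=R.T@np.array([n[0],n[1],1]); o=-R.T@t
        return (o+ray*(zz-o[2])/ray[2]).round(1)
    m=(P[...,2]<18)&(d>0)&(abs(P[...,1]-82)<25)&(abs(P[...,0]-606)<30)
    n,l,st,ce=cv2.connectedComponentsWithStats(m.astype(np.uint8))
    for i in range(1,n):
        if st[i,4]>100: print("hole",st[i],px(*ce[i],25))
    for y in(82,128,174,220):
        m=(abs(P[...,0]-605)<19)&(abs(P[...,1]-y)<19)&(P[...,2]>72)&(P[...,2]<90); q=P[m]
        if len(q)>50:
            zt=np.percentile(q[:,2],80); q=q[abs(q[:,2]-zt)<2]; print("cap",y,len(q),zt.round(1),cv2.minEnclosingCircle(q[:,:2].astype(np.float32)))
    s=sense()["tool_pos"]; hs=cv2.cvtColor(im,cv2.COLOR_RGB2HSV)
    m=(hs[...,1]>120)&(hs[...,0]<25)&(abs(P[...,0]-s[0])<18)&(P[...,1]>s[1]-5)&(P[...,1]<s[1]+25)&(P[...,2]>s[2]-32)&(P[...,2]<s[2]+15); q=P[m]
    for z0 in range(-30,15,6):
        w=q[abs(q[:,2]-s[2]-z0)<3]
        if len(w)>30: print("held z%+d"%z0,len(w),np.percentile(w[:,:2]-s[:2],[1,50,99],axis=0).round(1).tolist())
    go([606,82,130]); return im,d,C
if __name__=="__main__": run()
E
python3 meas.py
```

```text
hole [ 242  139   37   36 1028] [607.1  81.4  25. ]
cap 128 1353 77.3 ((606.446533203125, 126.23712921142578), 12.83139705657959)
cap 174 1311 83.8 ((605.2713012695312, 171.79510498046875), 13.229141235351562)
held z-30 35 [[-12.7, 3.1], [-0.7, 11.2], [11.4, 12.7]]
held z-24 160 [[-12.8, 1.4], [-0.2, 11.2], [13.0, 13.0]]
held z-18 176 [[-13.1, 1.6], [0.4, 11.3], [13.5, 13.0]]
held z-12 208 [[-13.2, 2.0], [-0.1, 11.3], [12.7, 12.9]]
held z-6 226 [[-12.7, 2.0], [-0.4, 11.3], [13.3, 13.0]]
held z+0 242 [[-13.1, 2.1], [0.1, 11.1], [13.7, 12.9]]
held z+6 278 [[-12.7, 2.4], [0.3, 11.3], [13.1, 12.9]]
held z+12 307 [[-12.7, 2.8], [-0.5, 11.3], [12.5, 13.0]]
t 9.93 tcp [602.9  56.1 149.2] [-1.7999e+02  2.0000e-02  9.0910e+01] tool shift [25.8  3.5 19.2] F [-0.2 -0.9 -1.2] gap 26.7
```

>>> apply_moves(rows=[[13,2,0,0,0,0],[13,2,0,0,0,0],[0,0,20,0,0,0],[0,0,20,0,0,0],[0,0,0,0,0,0]])

```text
time: 10.55
tool_pos: [604.0, 83.0, 105.2]
tcp_rot: [-179.6, 0.0, 91.0]
ft_force: [-0.9, -0.4, -0.4]
finger_gap: 26.8
grip_force: 29.7
```

```bash
python3 - <<'E'
from meas import *
im,d,C=run(); save(im,"pics/w5.png")
E
```

```text
hole [239 185  42  32 871] [607.8  85.6  25. ]
cap 82 117 87.5 ((604.215576171875, 84.51321411132812), 13.503592491149902)
cap 128 1920 77.2 ((606.0379638671875, 126.3003921508789), 13.078293800354004)
cap 174 2565 83.8 ((605.6959838867188, 171.81475830078125), 13.077479362487793)
held z-30 74 [[-14.1, 2.4], [-1.3, 11.3], [11.1, 12.7]]
held z-24 168 [[-14.0, 1.8], [-1.3, 11.1], [12.1, 12.9]]
held z-18 183 [[-14.2, 1.7], [-0.8, 11.4], [11.4, 12.9]]
held z-12 207 [[-14.0, 2.0], [-1.7, 11.2], [12.0, 12.9]]
held z-6 225 [[-13.9, 1.9], [-0.7, 11.2], [12.2, 12.9]]
held z+0 259 [[-14.2, 2.1], [-1.1, 11.1], [11.9, 12.9]]
held z+6 274 [[-13.5, 2.4], [-0.6, 11.3], [12.3, 12.9]]
held z+12 343 [[-13.7, 2.7], [-1.0, 11.2], [11.7, 12.9]]
t 10.6 tcp [605.  83. 107.] [-1.7976e+02  1.0000e-02  9.0960e+01] tool shift [ -1.    0.9 -23. ] F [ 0.5 -0.2  0.1] gap 27.0
```

View pics/w5.png

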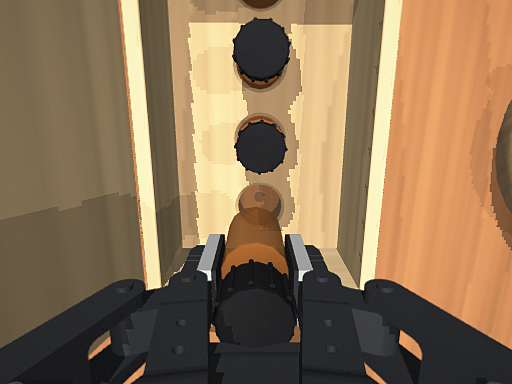

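>>> apply_moves(rows=[[-1,1.5,10,0,0,0],[0,0,15,0,0,0],[0,0,10,0,0,0],[0,0,2,0,0,0],[0,0,0,0,0,0]])

```text
time: 11.22
tool_pos: [608.1, 82.4, 72.2]
tcp_rot: [-180.0, 0.0, 91.0]
ft_force: [1.2, 0.5, -0.3]
finger_gap: 26.6
grip_force: 29.7
```

```bash
python3 - <<'E'
from meas import *
im,d,C=run(); save(cv2.resize(im[130:330,180:340],None,fx=3,fy=3),"pics/w6.png")
E
```

```text
hole [229 196  48  28 508] [606.   89.7  25. ]
cap 82 359 87.1 ((605.0369262695312, 90.30583190917969), 19.05523109436035)
cap 128 2877 77.2 ((606.654052734375, 126.58573150634766), 13.12142276763916)
cap 174 3990 83.8 ((605.7686157226562, 171.80740356445312), 12.917911529541016)
held z-30 46 [[-13.4, 1.6], [1.0, 11.1], [12.3, 12.6]]
held z-24 157 [[-13.4, 1.6], [-0.4, 11.2], [13.1, 13.0]]
held z-18 189 [[-13.0, 2.3], [-0.8, 11.4], [12.6, 12.9]]
held z-12 189 [[-13.3, 1.4], [-0.3, 11.1], [12.9, 12.9]]
held z-6 226 [[-13.3, 1.8], [-0.3, 11.3], [12.8, 12.9]]
held z+0 255 [[-13.1, 2.2], [-0.7, 11.2], [13.0, 12.8]]
held z+6 276 [[-13.3, 2.9], [-0.1, 11.3], [12.4, 12.8]]
held z+12 313 [[-13.0, 2.3], [0.1, 11.2], [13.0, 12.9]]
t 11.28 tcp [608.4  82.4  72.6] [179.98  -0.    90.98] tool shift [ -0.3  -2.4 -57.4] F [-0.1  0.2  0.1] gap 26.7
```

View pics/w6.png

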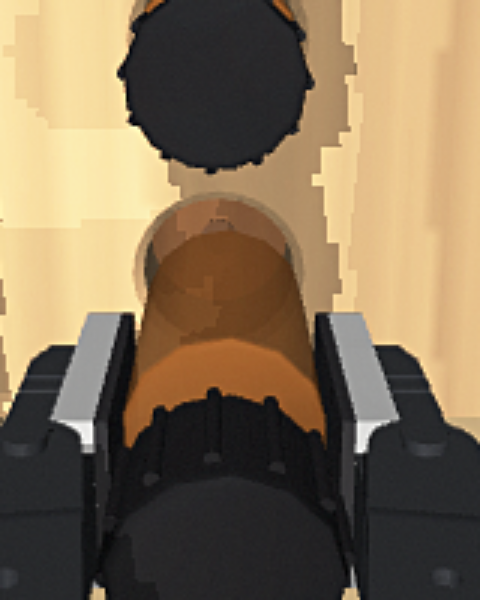

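The crop shows the vial's underside centred about 1 mm right of the hole ring (crop columns 222 vs 219). I'll nudge it left and lower with a force check.

>>> apply_moves(rows=[[0,-0.8,8,0,0,0],[0,0,6,0,0,0],[0,0,5,0,0,0],[0,0,4,0,0,0],[0,0,0,0,0,0]])

```text
time: 11.9
tool_pos: [607.0, 82.3, 48.7]
tcp_rot: [-179.9, 0.0, 91.0]
ft_force: [0.4, -0.7, -1.1]
finger_gap: 26.9
grip_force: 29.7
```

>>> apply_moves(rows=[[0,0,5,0,0,0],[0,0,5,0,0,0],[0,0,4,0,0,0],[0,0,3,0,0,0],[0,0,0,0,0,0]])

```text
time: 12.52
tool_pos: [607.1, 82.3, 31.9]
tcp_rot: [-180.0, -0.0, 91.0]
ft_force: [-0.4, -0.5, -1.6]
finger_gap: 26.6
grip_force: 29.7
```

>>> apply_moves(rows=[[0,0,1,0,0,0],[0,0,1,0,0,0],[0,0,0,0,0,0],[0,0,0,0,0,0],[0,0,0,0,0,0]])

```text
time: 13.15
tool_pos: [607.4, 82.3, 30.4]
tcp_rot: [180.0, 0.0, 91.0]
ft_force: [0.3, -0.7, -0.5]
finger_gap: 27.0
grip_force: 29.7
```

>>> apply_moves(rows=[[0,0,0,0,0,0],[0,0,0,0,0,0],[0,0,0,0,0,0],[0,0,0,0,0,0],[0,0,0,0,0,0]], fingers=48)

```text
time: 13.78
tool_pos: [607.5, 82.3, 30.5]
tcp_rot: [180.0, -0.0, 91.0]
ft_force: [-0.5, 0.5, 1.1]
finger_gap: 48.2
grip_force: 0.0
```

>>> apply_moves(rows=[[0,0,-10,0,0,0],[0,0,-30,0,0,0],[0,0,-35,0,0,0],[0,0,-30,0,0,0],[0,0,0,0,0,0]])

```text
time: 14.4
tool_pos: [609.8, 82.5, 139.5]
tcp_rot: [179.6, -0.0, 91.0]
ft_force: [0.6, 0.2, 0.5]
finger_gap: 47.6
grip_force: 0.0
```

```bash
python3 - <<'E'
from meas import *
run()
n="top"; im,d,C=snap(n); P=cloud(d,C)
print([(np.round(r["xyz"],1).tolist(),round(r["confidence"],2)) for r in models.place_of("vial_a",n)][:6])
print([(np.round(r["xyz"],1).tolist(),round(r["confidence"],2)) for r in models.place_of("lid_edge",n)][:2])
E
```

```text
cap 82 1229 82.9 ((607.1600952148438, 81.55036926269531), 13.243995666503906)
cap 128 1352 77.2 ((606.4241943359375, 126.31440734863281), 12.862188339233398)
cap 174 1731 83.8 ((605.8217163085938, 172.02462768554688), 12.804828643798828)
t 14.45 tcp [608.5  82.4 137.2] [ 1.798e+02 -1.000e-02  9.097e+01] tool shift [-0.3 -2.5  7.2] F [0.1 0.4 0.3] gap 48.1
[([604.4, 127.4, -1.7], 0.48), ([608.5, 174.1, 2.9], 0.45)]
[([500.0, 146.2, 198.2], 0.81), ([608.5, 175.2, 21.3], 0.59)]
```

The vial is seated. I'll close the fingers and press its cap.

>>> apply_moves(rows=[[0,-1,10,0,0,0],[0,0,15,0,0,0],[0,0,10,0,0,0],[0,0,8,0,0,0],[0,0,4,0,0,0]], fingers=0)

```text
time: 15.22
tool_pos: [606.0, 82.3, 87.4]
tcp_rot: [-179.9, 0.0, 91.0]
ft_force: [0.3, -0.3, 0.4]
finger_gap: -0.3
grip_force: 0.0
```

>>> apply_moves(rows=[[0,0,3,0,0,0],[0,0,3,0,0,0],[0,0,3,0,0,0],[0,0,3,0,0,0],[0,0,2,0,0,0]])

```text
time: 15.85
tool_pos: [607.4, 82.4, 76.0]
tcp_rot: [179.9, -0.0, 91.0]
ft_force: [-4.1, -0.5, 19.9]
finger_gap: -0.1
grip_force: 10.6
```

>>> apply_moves(rows=[[0,0,0.5,0,0,0],[0,0,0.5,0,0,0],[0,0,0,0,0,0],[0,0,0,0,0,0],[0,0,0,0,0,0]])

```text
time: 16.48
tool_pos: [607.9, 82.3, 76.1]
tcp_rot: [179.8, 0.0, 91.0]
ft_force: [-3.9, -0.4, 14.0]
finger_gap: 0.1
grip_force: 6.7
```

>>> apply_moves(rows=[[0,0,-10,0,0,0],[0,0,-15,0,0,0],[46,0,0,0,0,0],[46,0,0,0,0,0],[0,0,5,0,0,0]])

```text
time: 17.1
tool_pos: [605.2, 177.5, 94.7]
tcp_rot: [179.9, -0.1, 91.2]
ft_force: [-0.3, 0.1, 0.1]
finger_gap: 0.1
grip_force: 0.0
```

>>> apply_moves(rows=[[0,0,5,0,0,0],[0,0,4,0,0,0],[0,0,4,0,0,0],[0,0,4,0,0,0],[0,0,3,0,0,0]])

```text
time: 17.73
tool_pos: [606.7, 173.6, 76.0]
tcp_rot: [179.8, -0.0, 90.9]
ft_force: [-3.9, -0.8, 24.7]
finger_gap: -0.1
grip_force: 12.2
```

>>> apply_moves(rows=[[0,0,0.5,0,0,0],[0,0,0,0,0,0],[0,0,0,0,0,0],[0,0,0,0,0,0],[0,0,0,0,0,0]])

```text
time: 18.35
tool_pos: [607.1, 173.7, 76.2]
tcp_rot: [179.7, -0.0, 90.9]
ft_force: [-2.5, 0.4, 16.3]
finger_gap: 0.1
grip_force: 8.0
```

>>> apply_moves(rows=[[0,0,-10,0,0,0],[0,0,-15,0,0,0],[23,0,0,0,0,0],[23,0,0,0,0,0],[0,0,5,0,0,0]])

```text
time: 18.98
tool_pos: [603.6, 223.1, 92.5]
tcp_rot: [180.0, -0.0, 91.1]
ft_force: [-0.2, -0.4, -0.5]
finger_gap: -0.2
grip_force: 0.0
```

>>> apply_moves(rows=[[0,0,5,0,0,0],[0,0,4,0,0,0],[0,0,4,0,0,0],[0,0,4,0,0,0],[0,0,3,0,0,0]])

```text
time: 19.6
tool_pos: [606.1, 220.6, 76.1]
tcp_rot: [179.7, -0.1, 90.9]
ft_force: [-4.7, -0.7, 29.2]
finger_gap: -0.4
grip_force: 14.3
```

>>> apply_moves(rows=[[0,0,0.5,0,0,0],[0,0,0,0,0,0],[0,0,0,0,0,0],[0,0,0,0,0,0],[0,0,0,0,0,0]])

```text
time: 20.23
tool_pos: [606.5, 220.6, 76.3]
tcp_rot: [179.7, -0.1, 90.9]
ft_force: [-4.8, 0.2, 20.8]
finger_gap: 0.2
grip_force: 9.6
```

>>> apply_moves(rows=[[0,0,-10,0,0,0],[0,0,-15,0,0,0],[-46,0,0,0,0,0],[-46,0,0,0,0,0],[0,0,5,0,0,0]])

```text
time: 20.85
tool_pos: [606.1, 125.1, 93.0]
tcp_rot: [180.0, 0.0, 90.8]
ft_force: [0.4, 0.7, 1.0]
finger_gap: 0.0
grip_force: 0.0
```

>>> apply_moves(rows=[[0,0,5,0,0,0],[0,0,4,0,0,0],[0,0,4,0,0,0],[0,0,3,0,0,0],[0,0,3,0,0,0]])

```text
time: 21.48
tool_pos: [607.4, 129.1, 76.0]
tcp_rot: [179.8, -0.0, 91.0]
ft_force: [-4.4, 0.2, 23.9]
finger_gap: 0.0
grip_force: 12.5
```

>>> apply_moves(rows=[[0,0,-10,0,0,0],[0,0,-45,0,0,0],[0,0,-60,0,0,0],[0,0,-55,0,0,0],[0,0,-10,0,0,0]])

```text
time: 22.1
tool_pos: [607.9, 128.8, 259.6]
tcp_rot: [179.5, -0.1, 91.0]
ft_force: [0.0, -0.1, -0.3]
finger_gap: -0.4
grip_force: 0.0
```

```bash
python3 - <<'E'
from meas import *
run()
im,d,C=snap("wrist"); save(im,"pics/w7.png")
im,d,C=snap("scene"); P=cloud(d,C)
for y in(82,128,174,220):
    q=P[(abs(P[...,0]-605)<19)&(abs(P[...,1]-y)<17)&(P[...,2]>66)&(P[...,2]<95)&(d>0)]; print(y,len(q),np.percentile(q[:,2],[50,90]) if len(q) else 0)
E
```

```text
cap 82 442 76.7 ((607.8616333007812, 81.27885437011719), 12.917389869689941)
cap 128 485 76.8 ((606.4505004882812, 126.65999603271484), 12.878447532653809)
cap 174 544 76.8 ((605.6665649414062, 172.58975219726562), 12.814030647277832)
cap 220 607 76.9 ((604.8502197265625, 218.3483123779297), 12.751556396484375)
t 22.15 tcp [607.3 128.7 258.1] [ 1.7961e+02 -4.0000e-02  9.0990e+01] tool shift [-46.7  -3.  128.1] F [ 1.1 -0.5  1.4] gap 0.2
82 57 [74.55911463 77.44633426]
128 59 [75.76646088 78.26852966]
174 62 [75.00075475 77.27724735]
220 63 [75.62834787 77.84344401]
```

View pics/w7.png

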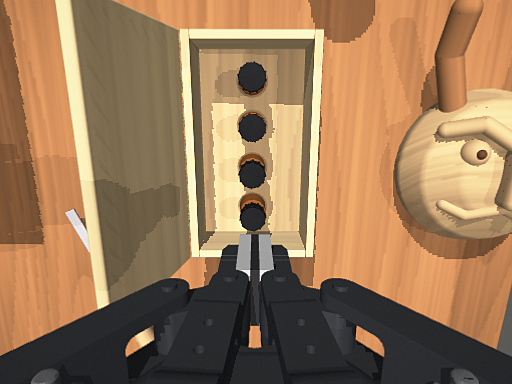

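All four caps are level, at (252,77), (252,126), (251,174) and (252,213). The lid stands up on the left. Now I'll go behind the lid, turning the tool so its narrow side faces it.

>>> apply_moves(rows=[[0,-30,0,0,0,0],[6,-40,0,0,0,0],[6,-40,0,0,0,0],[6,-30,0,0,0,0],[6,-12,0,0,0,0.157]])

```text
time: 22.88
tool_pos: [450.5, 149.7, 250.4]
tcp_rot: [-179.7, 0.1, 81.8]
ft_force: [0.4, 0.0, 0.3]
finger_gap: -0.1
grip_force: 0.0
```

>>> apply_moves(rows=[[0,0,0,0,0,0.157],[0,0,0,0,0,0.157],[0,0,0,0,0,0.157],[0,0,0,0,0,0.157],[0,0,0,0,0,0.157]])

```text
time: 23.5
tool_pos: [451.8, 149.4, 250.2]
tcp_rot: [-179.9, 0.3, 36.7]
ft_force: [0.2, 0.1, -0.3]
finger_gap: 0.2
grip_force: 0.0
```

>>> apply_moves(rows=[[0,0,0,0,0,0.157],[0,0,0,0,0,0.157],[0,0,20,0,0,0.157],[0,0,30,0,0,0.157],[0,0,30,0,0,0]])

```text
time: 24.12
tool_pos: [451.5, 149.4, 169.7]
tcp_rot: [180.0, 0.2, 0.9]
ft_force: [0.7, 0.3, -0.1]
finger_gap: -0.0
grip_force: 0.0
```

>>> apply_moves(rows=[[0,0,0,0,0,0],[0,0,0,0,0,0],[0,0,0,0,0,0],[0,0,0,0,0,0],[0,0,0,0,0,0]])

```text
time: 24.75
tool_pos: [453.6, 149.8, 174.0]
tcp_rot: [-180.0, -0.1, 1.0]
ft_force: [-0.2, 0.4, -0.1]
finger_gap: -0.1
grip_force: 0.0
```

```bash
python3 - <<'E'
from h import *
go([480,150,180])
E
```

```text
t 24.75 tcp [453.6 149.8 174. ] [-1.7999e+02 -6.0000e-02  1.0200e+00] tool shift [26.4  0.3 -6. ] F [-0.2  0.4 -0.1] gap -0.1
```

>>> apply_moves(rows=[[10,0,-3,0,0,0],[14,0,-3,0,0,0],[14,0,0,0,0,0],[14,0,0,0,0,0],[14,0,0,0,0,0]])

```text
time: 25.38
tool_pos: [519.8, 150.9, 179.5]
tcp_rot: [-180.0, 0.0, 1.0]
ft_force: [-3.9, -0.1, 4.6]
finger_gap: 0.1
grip_force: 2.1
```

>>> apply_moves(rows=[[13,0,0,0,0,0],[13,0,0,0,0,0],[13,0,3,0,0,0],[12,0,5,0,0,0],[0,0,0,0,0,0]])

```text
time: 26.0
tool_pos: [571.2, 151.6, 170.7]
tcp_rot: [180.0, -0.0, 1.0]
ft_force: [-0.3, -0.9, 0.2]
finger_gap: -0.1
grip_force: 0.0
```

```bash
python3 - <<'E'
from h import *
go([594,150,158]); snap("scene")
print([(np.round(r["xyz"],1).tolist(),round(r["confidence"],2)) for r in models.place_of("lid_edge","scene")][:2])
E
```

```text
t 26.0 tcp [571.2 151.6 170.7] [ 1.7999e+02 -3.0000e-02  1.0000e+00] tool shift [22.8  2.  12.7] F [-0.3 -0.9  0.2] gap -0.1
[([596.8, 150.0, 192.9], 0.63)]
```

>>> apply_moves(rows=[[12,0,6,0,0,0],[11,0,7,0,0,0],[10,0,9,0,0,0],[8,0,10,0,0,0],[7,0,11,0,0,0]])

```text
time: 26.72
tool_pos: [619.5, 152.7, 128.1]
tcp_rot: [-180.0, -0.1, 1.0]
ft_force: [-0.7, 0.2, 4.5]
finger_gap: 0.2
grip_force: 1.9
```

>>> apply_moves(rows=[[5,0,12,0,0,0],[4,0,12,0,0,0],[1,0,10,0,0,0],[0,0,5,0,0,0],[0,0,0,0,0,0]])

```text
time: 27.35
tool_pos: [628.1, 152.7, 90.5]
tcp_rot: [180.0, -0.0, 1.0]
ft_force: [-3.1, -0.6, 11.9]
finger_gap: -0.1
grip_force: 6.1
```

```bash
python3 - <<'E'
from h import *
go([630,150,86]); snap("scene")
print([(np.round(r["xyz"],1).tolist(),round(r["confidence"],2)) for r in models.place_of("lid_edge","scene")][:2])
E
```

```text
t 27.35 tcp [628.1 152.7  90.5] [ 1.7998e+02 -1.0000e-02  1.0200e+00] tool shift [1.8 2.7 4.5] F [-3.1 -0.6 11.9] gap -0.1
[([672.2, 150.3, 87.3], 0.92)]
```

Pressing a bit more, then retreating.

>>> apply_moves(rows=[[0,0,1.5,0,0,0],[0,0,1.5,0,0,0],[0,0,0,0,0,0],[0,0,0,0,0,0],[0,0,0,0,0,0]])

```text
time: 28.08
tool_pos: [628.2, 152.7, 90.3]
tcp_rot: [180.0, -0.0, 1.0]
ft_force: [-13.6, -3.2, 29.9]
finger_gap: -0.2
grip_force: 15.2
```

>>> apply_moves(rows=[[0,0,-5,0,0,0],[0,0,-20,0,0,0],[0,0,-40,0,0,0],[0,0,-40,0,0,0],[0,0,-20,0,0,0]])

```text
time: 28.7
tool_pos: [629.0, 153.0, 214.5]
tcp_rot: [-180.0, -0.2, 1.0]
ft_force: [0.1, 0.8, 0.5]
finger_gap: -0.3
grip_force: 0.0
```

>>> apply_moves(rows=[[0,0,0,0,0,0],[0,0,0,0,0,0],[0,0,0,0,0,0],[0,0,0,0,0,0],[0,0,0,0,0,0]])

```text
time: 29.32
tool_pos: [627.9, 152.8, 210.7]
tcp_rot: [180.0, 0.1, 1.0]
ft_force: [-0.5, -0.4, 0.2]
finger_gap: 0.1
grip_force: 0.0
```

```bash
python3 - <<'E'
from h import *
go([630,150,86]); im,d,C=snap("scene"); P=cloud(d,C); save(im,"pics/end.png")
for a,b in((550,580),(580,610),(610,640),(640,665)):
    q=P[(P[...,0]>a)&(P[...,0]<b)&(P[...,1]>60)&(P[...,1]<240)&(P[...,2]>60)&(P[...,2]<110)&(d>0)]; print(a,len(q),np.median(q[:,2]).round(1))
E
```

```text
t 29.32 tcp [627.9 152.8 210.7] [1.7999e+02 5.0000e-02 1.0200e+00] tool shift [  2.1   2.8 124.7] F [-0.5 -0.4  0.2] gap 0.1
550 371 91.0
580 377 90.9
610 396 90.9
640 410 90.4
```

View pics/end.png

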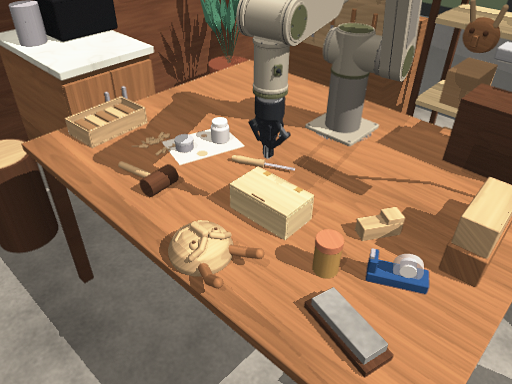

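The picture shows the lid flat on the box at (270,200), level at 91 mm all over. The gripper is clear and the bystanders are in place.

```bash
python3 -c "
from bench import job; print(job.hand_in())"
```

```text
the job is handed in; nothing more can be done
None
```

The vial is in the empty hole, all four caps are pressed home, the lid is shut flush, and the job was handed in at about 29 s (no verdict was returned).

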